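Sort the solid from the hollow balance cylinder

TASK

Two closed metal centrifuge balance cylinders stand on the bench and look exactly alike, but one has a solid steel core and the other is hollow. Lift to tell by the weight which is which, then stand the solid one upright in the square tray and the hollow one upright in the round dish, and let go of both.

Things in the scene. Friction and masses are not known exactly. Their poses are not given: they have to be found in the camera images.
- cyl_a_center (a point): First cylinder: closed plain aluminium cylinder standing upright, 40 mm diameter, 90 mm high, flat cap with a thin dark seam below it; the point is its centre, 45 mm above its foot, z along its axis. It is either solid (a steel core sealed in, about 0.5 to 0.7 kg in all) or hollow (about 0.11 kg): one of the two cylinders is solid and the other hollow, drawn anew each time whatever the name, and nothing but the weight shows which.
- cyl_b_center (a point): Second cylinder: closed plain aluminium cylinder standing upright, 40 mm diameter, 90 mm high, flat cap with a thin dark seam below it; the point is its centre, 45 mm above its foot, z along its axis. It is either solid (a steel core sealed in, about 0.5 to 0.7 kg in all) or hollow (about 0.11 kg): one of the two cylinders is solid and the other hollow, drawn anew each time whatever the name, and nothing but the weight shows which.
- square_tray: Square open stainless steel tray, for the solid cylinder, 130 x 130 mm outside, 22 mm high, walls 3 mm, flat inner floor 4 mm above the bench; fixed. Origin at the centre of its underside, x and y along its sides, z up.
- round_dish: Round open stainless steel dish, for the hollow cylinder, 140 mm outside diameter, 22 mm high, wall 3 mm, flat inner floor 4 mm above the bench; fixed. Origin at the centre of its underside, z up.
There are look-alikes about, which are no part of the job. What is shaped like the round_dish but blue is not meant.

How it is judged (in metres and radians):
At the end, for the whole second after the job is handed in: The solid (heavier) cylinder stands in the square tray and the hollow (lighter) one in the round dish, each resting on its floor wholly inside the walls, upright within 10 degrees and at rest (((contact force between cyl_a and square_tray above 3 N and x of cyl_a_center in the frame of square_tray between -0.046 and 0.046 m and y of cyl_a_center in the frame of square_tray between -0.046 and 0.046 m) or (contact force between cyl_a and round_dish between 0.4 and 3 N and horizontal distance between cyl_a_center and round_dish below 0.05 m)) and angle between each of cyl_a_center, cyl_b_center's own z axis and vertical below 0.17 rad and linear speed of each of cyl_a, cyl_b below 0.02 m/s and ((contact force between cyl_b and square_tray above 3 N and x of cyl_b_center in the frame of square_tray between -0.046 and 0.046 m and y of cyl_b_center in the frame of square_tray between -0.046 and 0.046 m) or (contact force between cyl_b and round_dish between 0.4 and 3 N and horizontal distance between cyl_b_center and round_dish below 0.05 m))); the robot touches nothing.
It also fails if it takes over 58 s, if anything falls off the work surface, if the arm or the gripper's body presses on something with over 40 N, if the wrist force passes 120 N, or if a joint passes its speed limit or range.

ROBOT

A 7-joint arm with a two-finger parallel gripper is mounted at the origin on a cart in front of the work surface, level with it; the furniture and walls round the work are solid. World frame = base frame: x ahead of the robot, y to its left, z up, the work surface at z = 0. Lengths are in m, angles in degrees, forces in N, time in s.
With the tool pointing down it reaches from about 0.4 to 0.85 m from the base axis. Payload 4.5 kg.
Tool frame: the origin (TCP) lies at the very end of the fingers, on their centre line; the grasp point (between the pads) lies 19 mm behind it; z points along the fingers, y is the line along which they close (so a half turn about z gives the same grasp; the last joint's range is limited). The gripper opens to 85 mm and grips with 20 to 120 N. Pads are 22 mm wide; open, the fingers measure 114 mm over their backs; the gripper's body (76 mm by 85 mm) begins 54 mm behind the grasp point. The pads swing forward as they close: fully open they stand 13 mm farther back than shut.
Start: joints at [68.285, 39.483, -11.15, 89.685, 9.013, 51.709, -12.324], TCP at [0.251, -0.573, 0.204] pointing down, gripper open.
Joint ranges: [-172.22, 172.22], [-26.19, 119.32], [-84.43, 86.54], [7.71, 146.69], [-57.33, 237.33], [2.42, 119.75], [-152.13, 152.13]. Speed limits (degrees/s): [147.25, 147.25, 180, 180, 180, 180, 180].

INTERFACE

Orientations are given as [roll, pitch, yaw] about the fixed x, y, z axes, in that order (R = Rz(yaw) Ry(pitch) Rx(roll)).
In Python, from plant import monitor, eyes, finish_job gives the robot as it stands.
- The arm moves only by the tool play_rows, never from a script. Its argument "deltas" is a list of rows, each an object with "linear": the shift along the tool's x, y, z as a fraction of full scale, a list of three; "dr": the turn, a rotation vector about the tool's x, y, z as a fraction of full scale, a list of three. A call has 1 to 8 rows; each row shifts and turns the commanded pose from where the row before left it, along the tool's axes as they then stand; what a row does not reach is not made up. Full scale, the value 1, is 0.05 m for a shift and 0.12 rad for a turn. A row lasts 1/10 s, in which the tool goes at most 50 mm and 8.59 degrees, less where a joint would pass 70% of its speed; a pose out of reach is approached as far as the arm can. A call with a number of a shift or a turn outside -1 to 1 is refused whole. A call with a gripper value outside its range is refused whole. "hand" is the finger opening in mm, from 0 to 85.4, set as the call begins (left out, the last holds). The fingers move at their own pace and stop on an object; "force" is the grip in N (left out, the last holds). Time passes only in rows, so rows that do not move let the fingers close. It gives the time, the measured TCP pose, the force, the opening and the grip force at its end, in the units of the state.
- monitor.state(): the state, without advancing time (a new reading comes with each control period).
- eyes.grab_frame(name): name is "scene" or "top"; returns (picture, depth): 400x640x3 uint8, blue, green, red; 400x640 float32, m along the optical axis (not along the pixel's ray), 0 where there is no reading.
- eyes.camera_params(name): a dict with "K" (3x3 intrinsics, pixels), "eye" and "rotation" of the camera in the world. Camera axes: x right, y up, looking along -z (the intrinsics and any distortion apply to the point x, -y, -z); pixel columns grow to the right and rows downward; lengths in m; the calibration is good to about 2 mm. A picture is of the moment at which its call begins. camera_params takes no time and is no camera call.
- finish_job(): hands the job in; it is judged then, once.
The state is a dict: "time_s": time; "joints": joint angles; "qvel": joint speeds; "effort": joint torques, N m; "eef_pos": TCP position; "tcp_rot": TCP orientation; "ft_force": force on the tool from outside, world axes, zero at the start; "torque": the same for the moment, N m; "width": opening from 0.0 (shut) to 1.0 (fully open); "grasp_force": force on a finger pad.
Only numpy, scipy, OpenCV 4.12 (cv2) and the standard library are available. Lean on these libraries where they do the work, as an engineer would, in place of code of your own. Each camera call takes 0.05 s, during which the arm holds its last target. There are 200 camera calls.

## Working session

There is one attempt and no reset: what is moved stays moved. The work goes in short steps, Python scripts to look and compute and a tool call to move; the robot and the scene stay as the last step left them, time stands still between calls to the robot, and variables do not carry over. Pictures are saved under pics/ and viewed, at most 10 in all, crops included, and the job is handed in when it is done.

Besides the shell and the picture viewer there is one more tool, called after "Request:" as name([rows], argument=value, ...), one row to a line, values as JSON. play_rows: Moves the arm, as the interface text tells. Its arguments: {"type":"object","properties":{"deltas":{"type":"array"},"hand":{"type":"number"},"force":{"type":"number"}},"required":["deltas"]}

```bash
mkdir -p pics; cat > h.py <<'E'
import numpy as np, cv2
from plant import monitor, eyes, finish_job
def pts(name, depth):
    p=eyes.camera_params(name); K=np.array(p["K"]); R=np.array(p["rotation"]); e=np.array(p["eye"])
    v,u=np.mgrid[0:400,0:640]
    c=np.stack([(u-K[0,2])/K[0,0]*depth, -(v-K[1,2])/K[1,1]*depth, -depth],-1)
    return c@R.T+e
E
python3 - <<'E'
from h import *
print(monitor.state())
for n in("scene","top"):
    b,d=eyes.grab_frame(n); cv2.imwrite(f"pics/{n}0.png",b); np.save(n+"0.npy",d); p=eyes.camera_params(n); print(n,p)
E
```

```text
{'time_s': 0.0, 'joints': array([ 68.28533813,  39.53434053, -11.14517533,  89.74702857,
         9.0134183 ,  51.70978773, -12.3235796 ]), 'qvel': array([ 0.04202526, -0.04425299, -0.03230584, -0.01065506,  0.06854491,
        0.0349435 ,  0.06743467]), 'effort': array([ 1.44703981e-04, -5.39612818e+01, -1.26715969e+00, -1.58544910e+01,
        8.92802171e-03,  9.52388422e-03, -1.12169184e-05]), 'eef_pos': array([ 0.2503875 , -0.57186123,  0.20286163]), 'tcp_rot': array([-1.79891186e+02,  8.35210430e-03,  2.36578652e+01]), 'ft_force': array([ 0.25151032, -0.19577774, -1.56850531]), 'torque': array([-0.01368074,  0.04136847, -0.08889234]), 'grasp_force': 0.0, 'width': 1.0007875138192073}
scene {'K': array([[400.38529581,   0.        , 329.8574941 ],
       [  0.        , 400.38529581, 197.5387752 ],
       [  0.        ,   0.        ,   1.        ]]), 'eye': array([-0.08068888,  0.78803356,  0.62912576]), 'rotation': array([  62.47862127,    0.43722598, -147.49600921])}
top {'K': array([[364.72966862,   0.        , 315.74237935],
       [  0.        , 364.72966862, 198.98312533],
       [  0.        ,   0.        ,   1.        ]]), 'eye': array([ 0.46033316, -0.14971135,  1.31890886]), 'rotation': array([  3.11022956,   0.11821679, -89.87508461])}
```

View pics/top0.png

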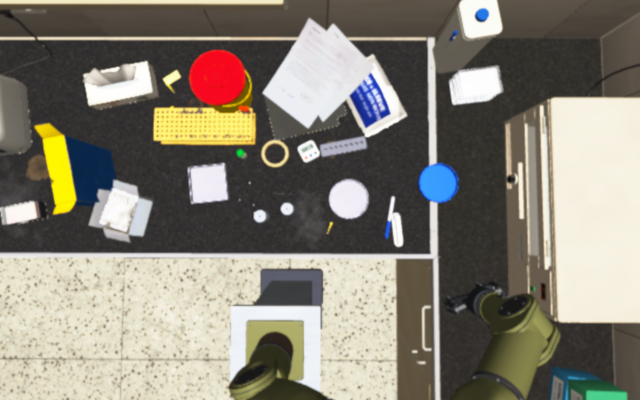

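View pics/scene0.png

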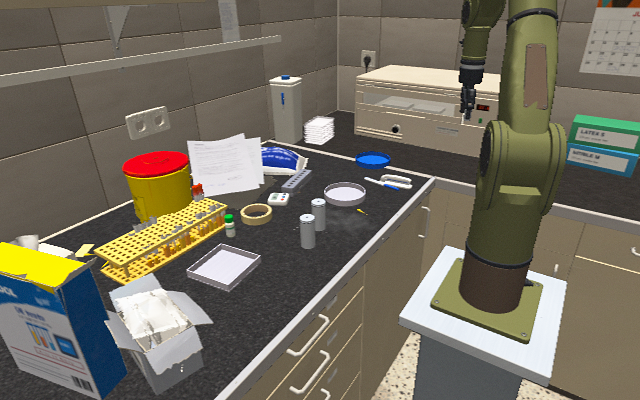

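In the top view, the cylinders are at px (260,216) and (287,209), and the square tray is at (208,184). There are two round dish candidates: the steel one at (348,199) and a blue one at (438,183). The steel one fits, because blue is excluded. I'll confirm with a crop and measure.

```bash
cat > h.py <<'E'
import numpy as np, cv2
from scipy.spatial.transform import Rotation as Ro
from plant import monitor, eyes, finish_job
def pts(name, depth):
    p=eyes.camera_params(name); K=p["K"]; R=Ro.from_euler('xyz',p["rotation"],degrees=True).as_matrix()
    v,u=np.mgrid[0:400,0:640]
    c=np.stack([(u-K[0,2])/K[0,0]*depth, -(v-K[1,2])/K[1,1]*depth, -depth],-1)
    return c@R.T+p["eye"]
def plane(name,uv,z):
    p=eyes.camera_params(name); K=p["K"]; R=Ro.from_euler('xyz',p["rotation"],degrees=True).as_matrix()
    uv=np.atleast_2d(uv); r=np.stack([(uv[:,0]-K[0,2])/K[0,0],-(uv[:,1]-K[1,2])/K[1,1],-np.ones(len(uv))],-1)@R.T
    return p["eye"]+r*((z-p["eye"][2])/r[:,2])[:,None]
E
python3 - <<'E'
from h import *
b=cv2.imread("pics/top0.png"); d=np.load("top0.npy"); P=pts("top",d)
print("bench z",np.median(P[225:245,200:250,2]))
g=(b.min(-1)>110).astype(np.uint8)
for n,(u,v),z in(("tray",(208,184),.022),("dish",(348,199),.022),("cA",(260,216),.09),("cB",(287,209),.09)):
    lab=cv2.connectedComponents(g)[1]; m=(lab==lab[v,u]).astype(np.uint8)
    c=max(cv2.findContours(m,0,2)[0],key=cv2.contourArea)
    (cx,cy),(w,h),a=cv2.minAreaRect(c); 
    q=plane("top",cv2.boxPoints(((cx,cy),(w,h),a)),z); print(n,(cx,cy),(w,h),a,q.mean(0).round(4),q[:,:2].round(3).tolist(),"z med",np.median(P[v-2:v+3,u-2:u+3,2]))
cv2.imwrite("pics/crop.png",cv2.resize(b[150:250,180:470],None,fx=2.7,fy=2.7,interpolation=cv2.INTER_CUBIC))
# depth-based cylinder tops
t=((P[...,2]>.075)&(P[...,2]<.105)&(d>0)).astype(np.uint8); t[:195]=0;t[235:]=0;t[:,:240]=0;t[:,310:]=0
n,l,s,c=cv2.connectedComponentsWithStats(t)
for i in range(1,n):
  if s[i,4]>20: print(s[i],P[l==i].mean(0).round(4))
E
```

```text
bench z -3.363494917085763e-05
tray (207.1516571044922, 183.16802978515625) (37.84394073486328, 38.11554718017578) 84.80557250976562 [0.5868 0.2411 0.022 ] [[0.648, 0.316], [0.661, 0.181], [0.525, 0.166], [0.513, 0.301]] z med 0.003725703668738145
dish (348.5, 198.5) (39.0, 39.0) 90.0 [ 0.533  -0.2635  0.022 ] [[0.602, -0.194], [0.603, -0.333], [0.464, -0.333], [0.463, -0.194]] z med 0.005267799902044956
cA (259.5, 216.0) (12.0, 13.0) 90.0 [0.4694 0.0422 0.09  ] [[0.489, 0.064], [0.49, 0.021], [0.449, 0.02], [0.449, 0.064]] z med 0.09005198451087892
cB (286.5, 208.0) (12.0, 13.0) 90.0 [ 0.4965 -0.0485  0.09  ] [[0.517, -0.026], [0.517, -0.07], [0.476, -0.071], [0.476, -0.027]] z med 0.08987865372416115
[281 203  12  11 108] [ 0.4965 -0.0485  0.0901]
[254 210  12  12 117] [0.4714 0.0425 0.0893]
```

View pics/crop.png

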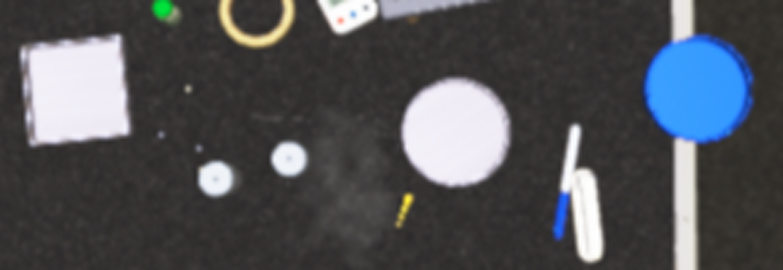

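The crop confirms the steel dish at crop (455,130). The blue one at (697,88) is excluded. Next I'll write a helper that computes rows and approach cylinder B.

```bash
cat >> h.py <<'E'
def plan(target,yaw,n):
    s=monitor.state(); p=np.array(s["eef_pos"]); r=Ro.from_euler('xyz',s["tcp_rot"],degrees=True)
    y0=s["tcp_rot"][2]; print("at",p.round(4),s["tcp_rot"].round(2),"t",round(s["time_s"],2),"F",s["ft_force"].round(2))
    goal=Ro.from_euler('xyz',[180,0,yaw],degrees=True); rv=(r.inv()*goal).as_rotvec()/n
    step=(np.array(target)-p)/n
    for i in range(n):
        print("lin",(r.inv().apply(step)/.05).round(2).tolist(),"dr",(rv/.12).round(2).tolist()); r=r*Ro.from_rotvec(rv)
E
python3 -c "
from h import *
plan([.4965,-.0485,.2],90,14)"
```

```text
at [ 0.2504 -0.5719  0.2029] [-1.799e+02  1.000e-02  2.366e+01] t 0.1 F [-0.37  0.63 -0.04]
lin [0.62, -0.54, 0.01] dr [-0.0, -0.0, -0.69]
lin [0.66, -0.49, 0.0] dr [-0.0, -0.0, -0.69]
lin [0.7, -0.43, 0.0] dr [-0.0, -0.0, -0.69]
lin [0.74, -0.37, 0.0] dr [-0.0, -0.0, -0.69]
lin [0.76, -0.31, 0.0] dr [-0.0, -0.0, -0.69]
lin [0.79, -0.25, 0.0] dr [-0.0, -0.0, -0.69]
lin [0.81, -0.18, 0.0] dr [-0.0, -0.0, -0.69]
lin [0.82, -0.11, 0.0] dr [-0.0, -0.0, -0.69]
lin [0.82, -0.05, 0.0] dr [-0.0, -0.0, -0.69]
lin [0.83, 0.02, 0.0] dr [-0.0, -0.0, -0.69]
lin [0.82, 0.09, 0.0] dr [-0.0, -0.0, -0.69]
lin [0.81, 0.16, 0.0] dr [-0.0, -0.0, -0.69]
lin [0.8, 0.22, 0.0] dr [-0.0, -0.0, -0.69]
lin [0.77, 0.29, 0.0] dr [-0.0, -0.0, -0.69]
```

Request:
play_rows([
  {"linear":[0.62,-0.54,0],"dr":[0,0,-0.69]},
  {"linear":[0.66,-0.49,0],"dr":[0,0,-0.69]},
  {"linear":[0.7,-0.43,0],"dr":[0,0,-0.69]},
  {"linear":[0.74,-0.37,0],"dr":[0,0,-0.69]},
  {"linear":[0.76,-0.31,0],"dr":[0,0,-0.69]},
  {"linear":[0.79,-0.25,0],"dr":[0,0,-0.69]},
  {"linear":[0.81,-0.18,0],"dr":[0,0,-0.69]},
], hand=85, force=60)

```text
time_s: 0.8
eef_pos: [0.3741, -0.3099, 0.2036]
tcp_rot: [-180.0, 0.0, 57.0]
ft_force: [2.0, 0.3, 0.5]
width: 0.997
grasp_force: 0.0
```

Request:
play_rows([
  {"linear":[0.82,-0.11,0],"dr":[0,0,-0.69]},
  {"linear":[0.82,-0.05,0],"dr":[0,0,-0.69]},
  {"linear":[0.83,0.02,0],"dr":[0,0,-0.69]},
  {"linear":[0.82,0.09,0],"dr":[0,0,-0.69]},
  {"linear":[0.81,0.16,0],"dr":[0,0,-0.69]},
  {"linear":[0.8,0.22,0],"dr":[0,0,-0.69]},
  {"linear":[0.77,0.29,0],"dr":[0,0,-0.69]},
  {"linear":[0,0,0],"dr":[0,0,0]},
])

```text
time_s: 1.6
eef_pos: [0.4996, -0.0424, 0.2041]
tcp_rot: [179.8, -0.3, 90.7]
ft_force: [0.2, -0.4, -0.3]
width: 0.997
grasp_force: 0.0
```

```bash
python3 -c "
from h import *
plan([.4965,-.0485,.046],90,5)"
```

```text
at [ 0.4996 -0.0424  0.2041] [179.78  -0.3   90.71] t 1.6 F [ 0.17 -0.37 -0.28]
lin [-0.03, -0.02, 0.63] dr [0.01, -0.01, 0.02]
lin [-0.03, -0.01, 0.63] dr [0.01, -0.01, 0.02]
lin [-0.03, -0.01, 0.63] dr [0.01, -0.01, 0.02]
lin [-0.03, -0.01, 0.63] dr [0.01, -0.01, 0.02]
lin [-0.02, -0.01, 0.63] dr [0.01, -0.01, 0.02]
```

Request:
play_rows([
  {"linear":[-0.13,-0.06,0.4],"dr":[0,0,0.1]},
  {"linear":[0,0,0.7],"dr":[0,0,0]},
  {"linear":[0,0,0.7],"dr":[0,0,0]},
  {"linear":[0,0,0.7],"dr":[0,0,0]},
  {"linear":[0,0,0.6],"dr":[0,0,0]},
  {"linear":[0,0,0],"dr":[0,0,0]},
  {"linear":[0,0,0],"dr":[0,0,0]},
])

```text
time_s: 2.3
eef_pos: [0.4935, -0.0565, 0.0488]
tcp_rot: [-179.9, 0.0, 89.4]
ft_force: [1.6, -0.1, -0.3]
width: 0.993
grasp_force: 0.0
```

Request:
play_rows([
  {"linear":[0,0,0],"dr":[0,0,0]},
  {"linear":[0,0,0],"dr":[0,0,0]},
  {"linear":[0,0,0],"dr":[0,0,0]},
  {"linear":[0,0,0],"dr":[0,0,0]},
  {"linear":[0,0,0],"dr":[0,0,0]},
  {"linear":[0,0,0],"dr":[0,0,0]},
  {"linear":[0,0,0],"dr":[0,0,0]},
  {"linear":[0,0,0],"dr":[0,0,0]},
], hand=0, force=60)

```text
time_s: 3.1
eef_pos: [0.4949, -0.0565, 0.0502]
tcp_rot: [179.8, 0.0, 89.4]
ft_force: [-0.6, -0.5, 9.1]
width: 0.429
grasp_force: 58.4
```

```bash
python3 -c "
from h import *
b,d=eyes.grab_frame('scene'); cv2.imwrite('pics/s1.png',cv2.resize(b[130:280,220:420],None,fx=4,fy=4,interpolation=2))"
```

```text
(no output)
```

View pics/s1.png

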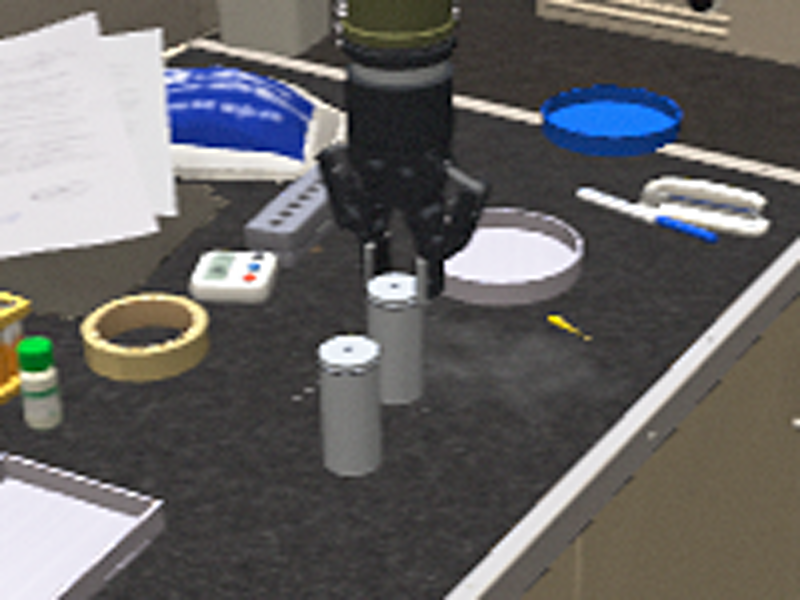

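The view shows B's top at full-frame px (319,202), with the gripper sitting off-centre behind it. I'll check the offset.

```bash
python3 -c "
from h import *
print(plane('scene',[[318.75,201.75],[307,217.5]],.09))
print(plane('top',[[281+5.5,203+5.5-.5],[259.5,215.5]],.09))
s=monitor.state();print(s['eef_pos'],s['joints'],s['ft_force'],s['torque'])"
```

```text
[[ 0.49183153 -0.04377619  0.09      ]
 [ 0.46880851  0.0465175   0.09      ]]
[[ 0.49646414 -0.04853869  0.09      ]
 [ 0.47101491  0.04222401  0.09      ]]
[ 0.49487804 -0.05647921  0.05016483] [ 10.47693754  45.72014467 -15.17896151 118.33612494  33.5212065
  19.8998901  -32.76841113] [-0.19121461  0.36994422 10.51004168] [0.04972954 0.2210798  0.00044084]
```

Request:
play_rows([
  {"linear":[0,0,0],"dr":[0,0,0]},
  {"linear":[0,0,0],"dr":[0,0,0]},
  {"linear":[0,0,0],"dr":[0,0,0]},
  {"linear":[0,0,0],"dr":[0,0,0]},
  {"linear":[0.09,0,0],"dr":[0,0,0]},
  {"linear":[0.09,0,0],"dr":[0,0,0]},
  {"linear":[0,0,0],"dr":[0,0,0]},
  {"linear":[0,0,0],"dr":[0,0,0]},
], hand=85)

```text
time_s: 3.95
eef_pos: [0.4938, -0.047, 0.0487]
tcp_rot: [-180.0, 0.0, 89.4]
ft_force: [-0.5, -0.7, -0.3]
width: 1.0
grasp_force: 0.0
```

Request:
play_rows([
  {"linear":[0,0,0],"dr":[0,0,0]},
  {"linear":[0,0,0],"dr":[0,0,0]},
  {"linear":[0,0,0],"dr":[0,0,0]},
  {"linear":[0,0,0],"dr":[0,0,0]},
  {"linear":[0,0,0],"dr":[0,0,0]},
  {"linear":[0,0,0],"dr":[0,0,0]},
  {"linear":[0,0,0],"dr":[0,0,0]},
  {"linear":[0,0,0],"dr":[0,0,0]},
], hand=0)

```text
time_s: 4.75
eef_pos: [0.494, -0.0474, 0.0491]
tcp_rot: [180.0, 0.0, 89.4]
ft_force: [-0.8, 1.3, 5.2]
width: 0.437
grasp_force: 59.5
```

Request:
play_rows([
  {"linear":[0,0,-0.2],"dr":[0,0,0]},
  {"linear":[0,0,-0.3],"dr":[0,0,0]},
  {"linear":[0,0,-0.3],"dr":[0,0,0]},
  {"linear":[0,0,-0.2],"dr":[0,0,0]},
  {"linear":[0,0,0],"dr":[0,0,0]},
  {"linear":[0,0,0],"dr":[0,0,0]},
  {"linear":[0,0,0],"dr":[0,0,0]},
  {"linear":[0,0,0],"dr":[0,0,0]},
])

```text
time_s: 5.55
eef_pos: [0.4934, -0.0473, 0.0981]
tcp_rot: [-179.9, 0.0, 89.4]
ft_force: [-0.7, -0.4, -1.4]
width: 0.437
grasp_force: 60.3
```

```bash
python3 -c "
from h import *
b,d=eyes.grab_frame('scene'); cv2.imwrite('pics/s2.png',cv2.resize(b[130:280,220:420],None,fx=4,fy=4,interpolation=2))
for i in range(4):
  eyes.grab_frame('top'); s=monitor.state(); print(s['ft_force'],s['eef_pos'])"
```

```text
[ 2.03708386e-03 -6.26523486e-01 -2.24499289e+00] [ 0.49350809 -0.04722153  0.09822896]
[ 0.35990926  0.38199313 -1.11574486] [ 0.49362907 -0.04722078  0.09832844]
[-0.6949564   0.79923325 -1.17818858] [ 0.49367084 -0.04722928  0.09838981]
[-0.4847154   0.23727656 -1.18395537] [ 0.49373561 -0.0472343   0.09848267]
```

View pics/s2.png

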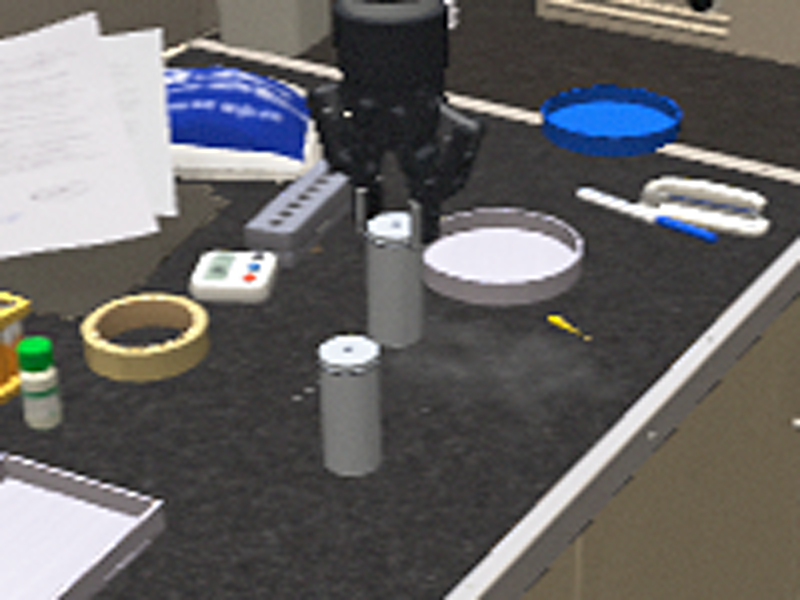

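B is lifted and weighs about 1.2 N, so it is the hollow one and goes in the steel dish.

```bash
python3 -c "
from h import *
plan([.533,-.2635,.11],75,8)"
```

```text
at [ 0.4937 -0.0472  0.0985] [-179.98    0.     89.39] t 5.8 F [-0.48  0.24 -1.18]
lin [-0.54, 0.1, -0.03] dr [-0.0, 0.0, 0.26]
lin [-0.54, 0.12, -0.03] dr [-0.0, 0.0, 0.26]
lin [-0.53, 0.14, -0.03] dr [-0.0, 0.0, 0.26]
lin [-0.53, 0.15, -0.03] dr [-0.0, 0.0, 0.26]
lin [-0.52, 0.17, -0.03] dr [-0.0, 0.0, 0.26]
lin [-0.52, 0.19, -0.03] dr [-0.0, 0.0, 0.26]
lin [-0.51, 0.2, -0.03] dr [-0.0, 0.0, 0.26]
lin [-0.5, 0.22, -0.03] dr [-0.0, 0.0, 0.26]
```

Request:
play_rows([
  {"linear":[-0.54,0.1,-0.03],"dr":[0,0,0.26]},
  {"linear":[-0.54,0.12,-0.03],"dr":[0,0,0.26]},
  {"linear":[-0.53,0.14,-0.03],"dr":[0,0,0.26]},
  {"linear":[-0.53,0.15,-0.03],"dr":[0,0,0.26]},
  {"linear":[-0.52,0.17,-0.03],"dr":[0,0,0.26]},
  {"linear":[-0.52,0.19,-0.03],"dr":[0,0,0.26]},
  {"linear":[-0.51,0.2,-0.03],"dr":[0,0,0.26]},
  {"linear":[-0.5,0.22,-0.03],"dr":[0,0,0.26]},
])

```text
time_s: 6.6
eef_pos: [0.5327, -0.2648, 0.1106]
tcp_rot: [-180.0, 0.0, 75.0]
ft_force: [-0.1, 0.7, -1.5]
width: 0.439
grasp_force: 60.3
```

Request:
play_rows([
  {"linear":[0,0,0],"dr":[0,0,0]},
  {"linear":[0,0,0],"dr":[0,0,0]},
  {"linear":[0,0,0],"dr":[0,0,0]},
])

```text
time_s: 6.9
eef_pos: [0.5328, -0.262, 0.1105]
tcp_rot: [-180.0, -0.1, 75.2]
ft_force: [0.0, 0.4, -1.7]
width: 0.444
grasp_force: 60.3
```

```bash
python3 -c "
from h import *
plan([.533,-.2635,.055],75,4)"
```

```text
at [ 0.5328 -0.262   0.1105] [-1.7995e+02 -6.0000e-02  7.5190e+01] t 6.9 F [ 0.04  0.38 -1.75]
lin [-0.01, 0.0, 0.28] dr [-0.0, -0.0, 0.01]
lin [-0.01, 0.0, 0.28] dr [-0.0, -0.0, 0.01]
lin [-0.01, 0.0, 0.28] dr [-0.0, -0.0, 0.01]
lin [-0.01, 0.0, 0.28] dr [-0.0, -0.0, 0.01]
```

Request:
play_rows([
  {"linear":[0,0,0.3],"dr":[0,0,0]},
  {"linear":[0,0,0.3],"dr":[0,0,0]},
  {"linear":[0,0,0.3],"dr":[0,0,0]},
  {"linear":[0,0,0.1],"dr":[0,0,0]},
  {"linear":[0,0,0.06],"dr":[0,0,0]},
  {"linear":[0,0,0.02],"dr":[0,0,0]},
  {"linear":[0,0,0],"dr":[0,0,0]},
])

```text
time_s: 7.6
eef_pos: [0.5333, -0.2636, 0.057]
tcp_rot: [180.0, 0.0, 75.1]
ft_force: [0.2, 0.0, -0.6]
width: 0.435
grasp_force: 60.3
```

```bash
python3 -c "
from h import *
b,d=eyes.grab_frame('scene'); cv2.imwrite('pics/s3.png',cv2.resize(b[130:230,270:420],None,fx=5,fy=5,interpolation=2))
print(monitor.state()['ft_force'])"
```

```text
[ 0.02080436  0.66178527 -0.12081381]
```

View pics/s3.png

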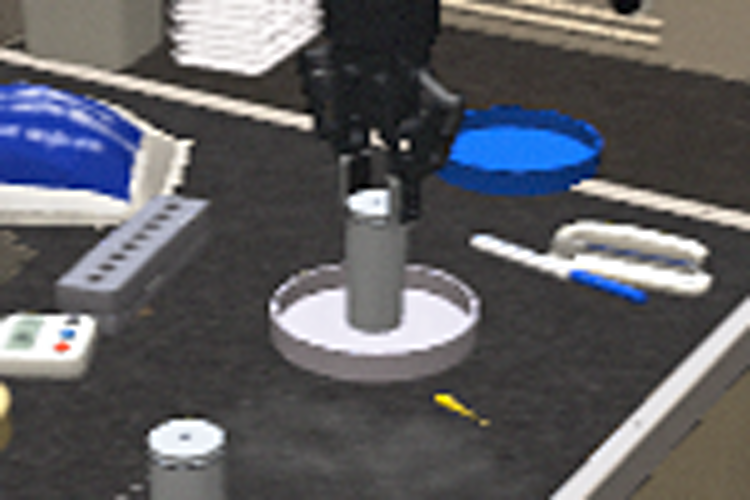

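B is upright over the dish centre (crop (375,325)) and nearly touching. I'll lower it slightly, release and retreat upward.

Request:
play_rows([
  {"linear":[0,0,0.03],"dr":[0,0,0]},
  {"linear":[0,0,0.03],"dr":[0,0,0]},
  {"linear":[0,0,0],"dr":[0,0,0]},
  {"linear":[0,0,0],"dr":[0,0,0]},
])

```text
time_s: 8.05
eef_pos: [0.5329, -0.2636, 0.0537]
tcp_rot: [180.0, 0.0, 75.1]
ft_force: [-0.3, -1.1, -0.7]
width: 0.438
grasp_force: 60.3
```

Request:
play_rows([
  {"linear":[0,0,0],"dr":[0,0,0]},
  {"linear":[0,0,0],"dr":[0,0,0]},
  {"linear":[0,0,0],"dr":[0,0,0]},
  {"linear":[0,0,0],"dr":[0,0,0]},
  {"linear":[0,0,0],"dr":[0,0,0]},
  {"linear":[0,0,0],"dr":[0,0,0]},
], hand=85)

```text
time_s: 8.65
eef_pos: [0.533, -0.2636, 0.0537]
tcp_rot: [180.0, 0.0, 75.1]
ft_force: [-0.5, -0.0, 0.3]
width: 0.995
grasp_force: 0.0
```

Request:
play_rows([
  {"linear":[0,0,-0.2],"dr":[0,0,0]},
  {"linear":[0,0,-0.4],"dr":[0,0,0]},
  {"linear":[0,0,-0.6],"dr":[0,0,0]},
  {"linear":[0,0,-0.7],"dr":[0,0,0]},
  {"linear":[0,0,-0.6],"dr":[0,0,0]},
  {"linear":[0,0,-0.4],"dr":[0,0,0]},
  {"linear":[0,0,0],"dr":[0,0,0]},
])

```text
time_s: 9.35
eef_pos: [0.5352, -0.2641, 0.2026]
tcp_rot: [179.6, 0.0, 75.1]
ft_force: [0.4, 0.0, 0.5]
width: 0.998
grasp_force: 0.0
```

```bash
python3 -c "
from h import *
plan([.4705,.0425,.2],105,9)"
```

```text
at [ 0.5352 -0.2641  0.2026] [1.7959e+02 4.0000e-02 7.5070e+01] t 9.35 F [0.38 0.02 0.53]
lin [0.62, -0.31, 0.0] dr [0.01, 0.0, -0.48]
lin [0.64, -0.28, 0.0] dr [0.01, 0.0, -0.48]
lin [0.65, -0.24, 0.0] dr [0.01, 0.0, -0.48]
lin [0.67, -0.2, 0.0] dr [0.01, 0.0, -0.48]
lin [0.68, -0.16, 0.0] dr [0.01, 0.0, -0.48]
lin [0.69, -0.12, 0.0] dr [0.01, 0.0, -0.48]
lin [0.69, -0.08, 0.01] dr [0.01, 0.0, -0.48]
lin [0.7, -0.04, 0.01] dr [0.01, 0.0, -0.48]
lin [0.7, -0.0, 0.01] dr [0.01, 0.0, -0.48]
```

Request:
play_rows([
  {"linear":[0.62,-0.31,0],"dr":[0,0,-0.48]},
  {"linear":[0.64,-0.28,0],"dr":[0,0,-0.48]},
  {"linear":[0.65,-0.24,0],"dr":[0,0,-0.48]},
  {"linear":[0.67,-0.2,0],"dr":[0,0,-0.48]},
  {"linear":[0.68,-0.16,0],"dr":[0,0,-0.48]},
  {"linear":[0.69,-0.12,0],"dr":[0,0,-0.48]},
  {"linear":[0.69,-0.08,0],"dr":[0,0,-0.48]},
  {"linear":[0.7,-0.04,0],"dr":[0,0,-0.48]},
])

```text
time_s: 10.15
eef_pos: [0.4757, 0.0107, 0.1983]
tcp_rot: [-179.9, 0.0, 101.6]
ft_force: [0.8, 0.2, -0.3]
width: 0.991
grasp_force: 0.0
```

Request:
play_rows([
  {"linear":[0.7,0,0],"dr":[0,0,-0.48]},
  {"linear":[0,0,0],"dr":[0,0,0]},
  {"linear":[0,0,0],"dr":[0,0,0]},
  {"linear":[0,0,0],"dr":[0,0,0]},
  {"linear":[0,0,0],"dr":[0,0,0]},
])

```text
time_s: 10.65
eef_pos: [0.4697, 0.0423, 0.1984]
tcp_rot: [-180.0, 0.0, 104.6]
ft_force: [-0.2, -0.2, -0.7]
width: 0.999
grasp_force: 0.0
```

```bash
python3 -c "
from h import *
plan([.4705,.0425,.047],105,4)"
```

```text
at [0.4697 0.0423 0.1984] [-1.7995e+02  4.0000e-02  1.0462e+02] t 10.65 F [-0.25 -0.25 -0.7 ]
lin [0.0, 0.0, 0.76] dr [-0.0, 0.0, -0.01]
lin [0.0, 0.0, 0.76] dr [-0.0, 0.0, -0.01]
lin [0.0, 0.0, 0.76] dr [-0.0, 0.0, -0.01]
lin [-0.0, 0.0, 0.76] dr [-0.0, 0.0, -0.01]
```

Request:
play_rows([
  {"linear":[0,0,0.5],"dr":[0,0,0]},
  {"linear":[0,0,0.7],"dr":[0,0,0]},
  {"linear":[0,0,0.7],"dr":[0,0,0]},
  {"linear":[0,0,0.7],"dr":[0,0,0]},
  {"linear":[0,0,0.4],"dr":[0,0,0]},
  {"linear":[0,0,0],"dr":[0,0,0]},
  {"linear":[0,0,0],"dr":[0,0,0]},
])

```text
time_s: 11.35
eef_pos: [0.4699, 0.0433, 0.0488]
tcp_rot: [-180.0, 0.0, 104.7]
ft_force: [0.6, 0.1, 0.3]
width: 0.998
grasp_force: 0.0
```

Request:
play_rows([
  {"linear":[0,0,0],"dr":[0,0,0]},
  {"linear":[0,0,0],"dr":[0,0,0]},
  {"linear":[0,0,0],"dr":[0,0,0]},
  {"linear":[0,0,0],"dr":[0,0,0]},
  {"linear":[0,0,0],"dr":[0,0,0]},
  {"linear":[0,0,0],"dr":[0,0,0]},
  {"linear":[0,0,0],"dr":[0,0,0]},
  {"linear":[0,0,0],"dr":[0,0,0]},
], hand=0, force=80)

```text
time_s: 12.15
eef_pos: [0.4708, 0.044, 0.0501]
tcp_rot: [179.8, 0.0, 104.8]
ft_force: [0.3, 0.3, 11.6]
width: 0.43
grasp_force: 78.9
```

Request:
play_rows([
  {"linear":[0,0,-0.2],"dr":[0,0,0]},
  {"linear":[0,0,-0.3],"dr":[0,0,0]},
  {"linear":[0,0,-0.3],"dr":[0,0,0]},
  {"linear":[0,0,-0.3],"dr":[0,0,0]},
  {"linear":[0,0,-0.2],"dr":[0,0,0]},
  {"linear":[0,0,0],"dr":[0,0,0]},
  {"linear":[0,0,0],"dr":[0,0,0]},
  {"linear":[0,0,0],"dr":[0,0,0]},
])

```text
time_s: 12.95
eef_pos: [0.469, 0.0436, 0.113]
tcp_rot: [-179.9, 0.0, 104.8]
ft_force: [0.2, -0.4, -6.3]
width: 0.426
grasp_force: 81.6
```

```bash
python3 -c "
from h import *
plan([.587,.241,.112],97,8)
b,d=eyes.grab_frame('scene'); cv2.imwrite('pics/s4.png',cv2.resize(b[120:300,180:420],None,fx=3.3,fy=3.3,interpolation=2))"
```

```text
at [0.469  0.0436 0.113 ] [-1.7991e+02  1.0000e-02  1.0478e+02] t 12.95 F [ 0.23 -0.41 -6.33]
lin [0.4, 0.41, 0.0] dr [-0.0, 0.0, 0.14]
lin [0.41, 0.4, 0.0] dr [-0.0, 0.0, 0.14]
lin [0.42, 0.4, 0.0] dr [-0.0, 0.0, 0.14]
lin [0.42, 0.39, 0.0] dr [-0.0, 0.0, 0.14]
lin [0.43, 0.38, 0.0] dr [-0.0, 0.0, 0.14]
lin [0.44, 0.38, 0.0] dr [-0.0, 0.0, 0.14]
lin [0.44, 0.37, 0.0] dr [-0.0, 0.0, 0.14]
lin [0.45, 0.36, 0.0] dr [-0.0, 0.0, 0.14]
```

View pics/s4.png

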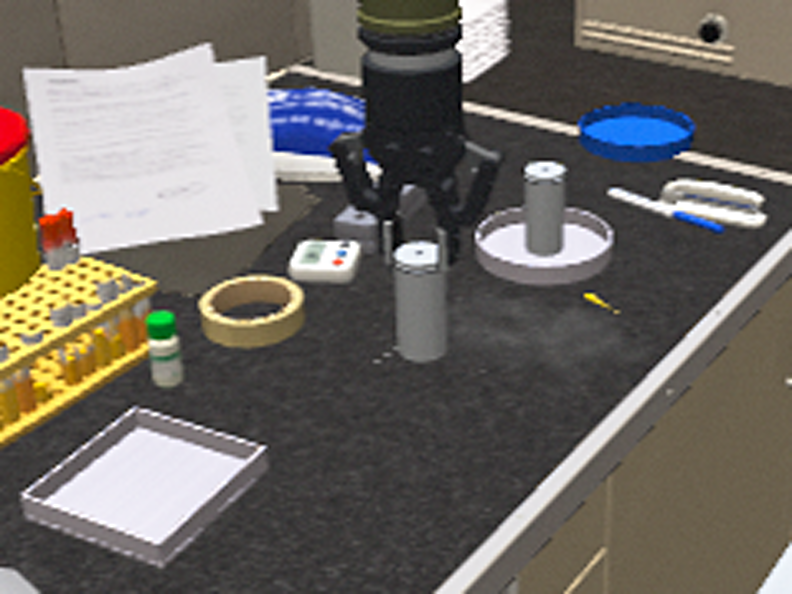

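B stands upright in the steel dish (crop (545,210)). A is held upright and weighs 6.3 N, so it is the solid one and goes in the tray.

Request:
play_rows([
  {"linear":[0.4,0.41,0],"dr":[0,0,0.14]},
  {"linear":[0.41,0.4,0],"dr":[0,0,0.14]},
  {"linear":[0.42,0.4,0],"dr":[0,0,0.14]},
  {"linear":[0.42,0.39,0],"dr":[0,0,0.14]},
  {"linear":[0.43,0.38,0],"dr":[0,0,0.14]},
  {"linear":[0.44,0.38,0],"dr":[0,0,0.14]},
  {"linear":[0.44,0.37,0],"dr":[0,0,0.14]},
  {"linear":[0.45,0.36,0],"dr":[0,0,0.14]},
])

```text
time_s: 13.8
eef_pos: [0.5871, 0.2422, 0.1123]
tcp_rot: [-179.9, 0.1, 97.1]
ft_force: [0.3, 0.8, -5.2]
width: 0.428
grasp_force: 82.0
```

Request:
play_rows([
  {"linear":[0,0,0],"dr":[0,0,0]},
  {"linear":[0,0,0],"dr":[0,0,0]},
  {"linear":[0,0,0],"dr":[0,0,0]},
])

```text
time_s: 14.1
eef_pos: [0.5865, 0.24, 0.1125]
tcp_rot: [-179.8, 0.1, 97.1]
ft_force: [0.5, -0.0, -5.5]
width: 0.43
grasp_force: 82.2
```

```bash
python3 -c "
from h import *
plan([.587,.241,.056],97,4)"
```

```text
at [0.5865 0.24   0.1125] [-1.7985e+02  1.4000e-01  9.7070e+01] t 14.1 F [ 0.45 -0.04 -5.52]
lin [0.01, 0.0, 0.28] dr [-0.01, 0.01, 0.0]
lin [0.0, 0.0, 0.28] dr [-0.01, 0.01, 0.0]
lin [0.0, 0.0, 0.28] dr [-0.01, 0.01, 0.0]
lin [0.0, 0.0, 0.28] dr [-0.01, 0.01, 0.0]
```

Request:
play_rows([
  {"linear":[0,0,0.3],"dr":[0,0,0]},
  {"linear":[0,0,0.3],"dr":[0,0,0]},
  {"linear":[0,0,0.3],"dr":[0,0,0]},
  {"linear":[0,0,0.16],"dr":[0,0,0]},
  {"linear":[0,0,0.06],"dr":[0,0,0]},
  {"linear":[0,0,0.02],"dr":[0,0,0]},
  {"linear":[0,0,0],"dr":[0,0,0]},
  {"linear":[0,0,0],"dr":[0,0,0]},
])

```text
time_s: 14.9
eef_pos: [0.588, 0.2421, 0.0573]
tcp_rot: [179.9, -0.0, 97.1]
ft_force: [0.2, 0.1, -6.1]
width: 0.433
grasp_force: 82.2
```

Request:
play_rows([
  {"linear":[0,0,0.03],"dr":[0,0,0]},
  {"linear":[0,0,0.02],"dr":[0,0,0]},
  {"linear":[0,0,0.02],"dr":[0,0,0]},
  {"linear":[0,0,0],"dr":[0,0,0]},
  {"linear":[0,0,0],"dr":[0,0,0]},
])

```text
time_s: 15.4
eef_pos: [0.588, 0.242, 0.0543]
tcp_rot: [179.9, -0.0, 97.1]
ft_force: [-1.8, -1.3, 6.2]
width: 0.43
grasp_force: 83.5
```

It's touching the floor (the force is now +6 N), so I'll release, retreat and check.

Request:
play_rows([
  {"linear":[0,0,0],"dr":[0,0,0]},
  {"linear":[0,0,0],"dr":[0,0,0]},
  {"linear":[0,0,0],"dr":[0,0,0]},
  {"linear":[0,0,0],"dr":[0,0,0]},
  {"linear":[0,0,0],"dr":[0,0,0]},
  {"linear":[0,0,0],"dr":[0,0,0]},
], hand=85)

```text
time_s: 16.0
eef_pos: [0.5876, 0.2418, 0.0531]
tcp_rot: [180.0, -0.0, 97.1]
ft_force: [-0.3, 0.9, -0.2]
width: 0.996
grasp_force: 0.0
```

Request:
play_rows([
  {"linear":[0,0,-0.2],"dr":[0,0,0]},
  {"linear":[0,0,-0.4],"dr":[0,0,0]},
  {"linear":[0,0,-0.6],"dr":[0,0,0]},
  {"linear":[0,0,-0.7],"dr":[0,0,0]},
  {"linear":[0,0,-0.6],"dr":[0,0,0]},
  {"linear":[0,0,-0.4],"dr":[0,0,0]},
  {"linear":[0,0,0],"dr":[0,0,0]},
  {"linear":[0,0,0],"dr":[0,0,0]},
])

```text
time_s: 16.8
eef_pos: [0.5874, 0.2416, 0.1985]
tcp_rot: [180.0, 0.0, 97.1]
ft_force: [-0.8, 0.7, -0.3]
width: 0.994
grasp_force: 0.0
```

```bash
python3 -c "
from h import *
b,d=eyes.grab_frame('scene'); cv2.imwrite('pics/s5.png',cv2.resize(b[120:300,180:420],None,fx=3.3,fy=3.3,interpolation=2))
print(monitor.state()['ft_force'])"
```

```text
[ 0.39403889 -0.08446316 -0.02650493]
```

View pics/s5.png

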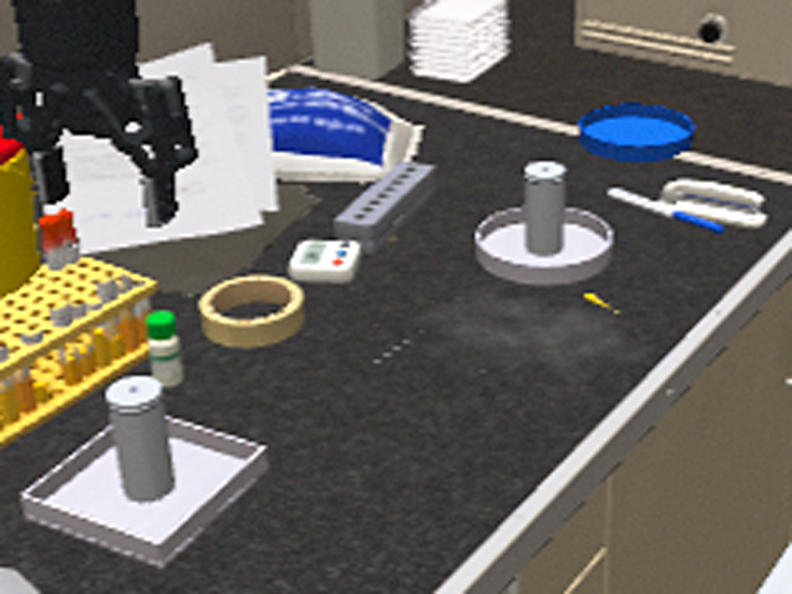

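Both cylinders stand upright and centred: A in the tray (crop (142,440)) and B in the dish (545,210). The gripper is clear of both, so I'm handing in.

```bash
python3 -c "
from h import *
print(finish_job())"
```

```text
the job is handed in; nothing more can be done
None
```

I handed the job in at about 17 s: the solid cylinder (A, about 6 N) stands in the square tray and the hollow one (B, about 1.2 N) in the steel round dish, both upright and released.

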